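# Mark the agate slab under the marking press

## Task

Slide the marked agate slab along the press's base plate, never lifting it off, until the dot in its drawn ring is straight below the press's point, and let go of it. Then push the press's black knob down until the point touches the dot, hold it there a moment, and let the knob spring back up; leave the slab under the point and leave everything else on the bench where it is.

Things in the scene. Friction and masses are not known exactly. Their poses are not given: they have to be found in the camera images.
- press: C-shaped hand marking press, fixed to the bench, at a new place and yaw each time. Origin at bench height straight below the point; +x points into its throat, roughly to the robot's right (world -y); +y roughly away from the robot; z up. Flat grey base plate, top 12 mm above the bench, x -260 to +160, y -120 to +120 mm. Steel column behind the throat at x +120 mm (60 mm across, 202 mm high).
- head_front (a point): Middle of the lower front edge of the press's green head, which hangs over the plate: in the press's frame x -65 to +30, y -40 to +40 mm, 107 to 180 mm above the bench; an arm joins it to the column. At the slab's tail an upright gripper would strike it; one leaning about 35 degrees to the press's -x side (fingers pointing down and to +x), square to the press, clears it.
- point (a point): Tip of the press's steel point, on the press's vertical axis, 56 mm above the bench when the ram is up (28 mm above the slab's top). It goes straight down with the ram.
- knob_top (a point): Centre of the flat top of the black palm knob (48 mm across, 22 mm thick) on top of the ram, 246 mm above the bench when up, straight above the point. Push it down.
- ram (a joint): Travel of the sprung ram in m: 0 up, grows downward to at most 0.035. The point touches the slab's top at about 0.028. The spring resists with about 3 N at the start and 9 N at touch, and returns the ram to 0 when let go.
- slab: Agate slab, about 0.3 kg, brown with cream and grey bands, flat on the base plate, 16 mm thick, 136 mm long. Tail (-x): a bar with parallel sides 50 mm apart, x -65 to +30 mm, good to grip across at x -40. Head (+x): a disc of radius 36 mm centred at x +35. Origin: underside, on the centre line; +x to the round end, roughly as the press's +x; z up.
- mark (a point): The dot to bring under the point: a dark 4 mm dot in a white spot with a dark 15 mm ring drawn on the slab's top face, at x +40, y +12, z +16 mm of the slab.
- pebble: Bystander: dark polished stone 60 mm across, 22 mm high, on the base plate near the column. Origin under its centre.
- slice: Bystander: round teal and cream agate slice 64 mm across, 10 mm thick, on the base plate near the column. Origin under its centre.
- brush: Bystander: brush 160 mm long, lying on the bench beside the base plate. Origin under its middle.
- caliper: Bystander: steel caliper 170 mm long, lying on the bench beside the base plate. Origin under its middle.
- geode: Bystander: half geode 84 mm across, 34 mm high, on the bench beside the base plate. Origin under its centre.
- bowl: Bystander: white bowl 90 mm across, 40 mm high, on the bench beside the base plate. Origin under its centre.
- bottle: Bystander: clear bottle 52 mm across, 140 mm high, on the bench behind the press's column. Origin under its centre.
There are look-alikes about, which are no part of the job. Leave any blue look-alike of the slab alone.

How it is judged:
By the outcome, as a careful person would: the job done as asked, in the order asked, and still so for the second after the job is handed in, with the robot touching nothing.
It also fails if it takes over 50 s, if anything falls off the work surface, if the arm or the gripper's body presses on something with over 40 N, if the wrist force passes 120 N, or if a joint passes its speed limit or range.

## Robot

A 6-joint arm with a two-finger parallel gripper is mounted at the origin on the work surface. World frame = base frame: x ahead of the robot, y to its left, z up, the work surface at z = 0. Lengths are in m, angles in rad, forces in N, time in s.
With the tool pointing down it reaches from about 0.2 to 0.875 m from the base axis. Payload 3.4 kg.
Tool frame: the origin (TCP) lies where the fingers leave the gripper's body, on its centre line; the fingertips stand 97 mm ahead of it and the grasp point (between the pads) lies 78 mm ahead of it (robot.grip_depth is the distance from the TCP to the grasp point, in m); z points along the fingers, y is the line along which they close (so a half turn about z gives the same grasp; the last joint's range is limited). The gripper opens to 94 mm and grips with 3 to 60 N. Pads are 16 mm wide; open, the fingers measure 119 mm over their backs; the gripper's body (75 mm by 177 mm) begins 78 mm behind the grasp point.
Start: joints at [-1.443, 0.276, 1.505, -0, 1.361, -0.121], TCP at [0.142, -0.557, 0.303] pointing down, gripper open.
Joint ranges: [-2.89, 2.89], [-0.75, 2.08], [0.22, 2.7], [-1.18, 4.32], [0.11, 2.71], [-2.7, 2.7]. Speed limits (rad/s): [2.57, 2.57, 3.14, 3.14, 3.14, 3.14].

## Interface

Orientations are given as a unit quaternion [w, x, y, z].
In Python, from workcell import robot gives the robot as it stands.
- The arm moves only by the tool servo_tool, never from a script. Its argument "deltas" is one flat list of numbers, 7 for each row, row after row: the shift along the world's x, y, z in m, then the turn, a rotation vector about the world's x, y, z in degrees, then the opening, from 0 (shut) to 1 (fully open). In form: [tx, ty, tz, wx, wy, wz, hand, tx, ty, tz, wx, wy, wz, hand, ...]. A call has 1 to 8 rows; each row shifts and turns the commanded pose from where the row before left it; what a row does not reach is not made up. A row lasts 1/10 s, in which the tool goes at most 50 mm and 8.59 degrees, less where a joint would pass 70% of its speed; a pose out of reach is approached as far as the arm can. A call is refused whole if a number of a shift passes 0.05 or a number of a turn 8.59, either way. A call with a gripper value outside its range is refused whole. The fingers move at their own pace and stop on an object; "grip_force" is the grip in N (left out, the last holds). Time passes only in rows, so rows that do not move let the fingers close. It gives the time, the measured TCP pose, the force, the opening and the grip force at its end, in the units of the state.
- robot.read_state(): the state, without advancing time (a new reading comes with each control period).
- robot.capture(name): name is "scene" or "top"; returns a dict with "pixels" (480x640x3 uint8, red, green, blue), "vfov" (degrees; the focal length in pixels is half the picture's height over the tangent of half this angle, whatever the lens; pixels are square), "cx", "cy" (the principal point, pixels), "rvec" (rotation vector, rad) and "tvec" (3), from world to camera coordinates, as OpenCV has them. Camera axes: x right, y down, z forward; pixel columns grow to the right and rows downward; lengths in m; the calibration is good to about 2 mm. A picture is of the moment at which its call begins. There is no depth.
- robot.close_job(): hands the job in; it is judged then, once.
The state is a dict: "time": time; "joint_positions": joint angles; "qd": joint speeds; "joint_torque": joint torques, N m; "tcp_pos": TCP position; "ee_rot": TCP orientation; "ft_force": force on the tool from outside, world axes, zero at the start; "wrist_torque": the same for the moment, N m; "gripper_width": finger opening in m; "grip_force": force on a finger pad.
Only numpy, scipy, OpenCV 4.12 (cv2) and the standard library are available. Lean on these libraries where they do the work, as an engineer would, in place of code of your own. Each camera call takes 0.05 s, during which the arm holds its last target. There are 200 camera calls.

## Working session

There is one attempt and no reset: what is moved stays moved. The work goes in short steps, Python scripts to look and compute and a tool call to move; the robot and the scene stay as the last step left them, time stands still between calls to the robot, and variables do not carry over. Pictures are saved under pics/ and viewed, at most 10 in all, crops included, and the job is handed in when it is done.

Besides the shell and the picture viewer there is one more tool, called after ">>>" as name(argument=value, ...), one argument or row to a line, values as JSON. servo_tool: Moves the arm, as the interface text tells. Its arguments: {"type":"object","properties":{"deltas":{"type":"array","items":{"type":"number"}},"grip_force":{"type":"number"}},"required":["deltas"]}

```bash
mkdir -p pics
cat > h.py <<'E'
import numpy as np, cv2, json
from workcell import robot
def cap(n,f):
    c=robot.capture(n); cv2.imwrite(f'pics/{f}.png',c['pixels'][:,:,::-1])
    m={k:(np.array(v).tolist()) for k,v in c.items() if k!='pixels'}; json.dump(m,open(f'pics/{f}.json','w')); return m
def P(f):
    m=json.load(open(f'pics/{f}.json')); F=240/np.tan(np.radians(m['vfov'])/2)
    K=np.array([[F,0,m['cx']],[0,F,m['cy']],[0,0,1]]); R=cv2.Rodrigues(np.array(m['rvec'],float).ravel())[0]
    return K,R,np.array(m['tvec'],float).ravel()
def at(f,u,v,z):
    K,R,t=P(f); d=R.T@np.linalg.inv(K)@[u,v,1]; c=-R.T@t; return c+d*(z-c[2])/d[2]
def proj(f,X):
    K,R,t=P(f); p=K@(R@np.array(X,float)+t); return p[:2]/p[2]
def crop(f,x0,y0,x1,y1,s,o):
    cv2.imwrite(f'pics/{o}.png',cv2.resize(cv2.imread(f'pics/{f}.png')[y0:y1,x0:x1],None,fx=s,fy=s,interpolation=cv2.INTER_CUBIC))
E
python3 -c "
from h import *
print(cap('scene','s0'),cap('top','t0'))
a=cv2.imread('pics/s0.png');b=cv2.imread('pics/t0.png')
print(robot.read_state())
for f in('s0','t0'):
  K,R,t=P(f);print(-R.T@t,R[2])"
```

```text
{'vfov': 49.73310500343191, 'cx': 320.67736100965993, 'cy': 238.2648453679051, 'rvec': [2.006988217153897, 1.2045112546757726, -0.5431147054058098], 'tvec': [-0.27204920799323706, -0.17370731122165073, 1.8223997101555767]} {'vfov': 43.11985503484019, 'cx': 313.99181676397103, 'cy': 232.8383256936667, 'rvec': [2.1464550515341125, -2.1890092535426597, 0.09488425642044297], 'tvec': [0.046762861112587185, 0.5292916647410835, 1.5489400134470146]}
{'time': 0.1, 'joint_positions': array([-1.44300069e+00,  2.76512683e-01,  1.50598194e+00,  4.58330824e-06,
        1.36072111e+00, -1.21012233e-01]), 'qd': array([ 0.00038516, -0.00065328, -0.00270812, -0.00069586, -0.00089465,
       -0.0002131 ]), 'joint_torque': array([ 1.46838840e-03, -4.05455089e+01, -2.37779599e+01,  7.03746057e-02,
        2.98584381e-02, -4.89359627e-05]), 'tcp_pos': array([ 0.14153706, -0.55694486,  0.3019118 ]), 'ee_rot': array([-8.11541173e-04,  9.92271538e-01,  1.24082781e-01, -5.11619638e-07]), 'ft_force': array([-0.07069209, -0.45111992, -0.47867226]), 'wrist_torque': array([0.06421434, 0.02498931, 0.00339116]), 'grip_force': 0.0, 'gripper_width': 0.09401991585071735}
[ 1.4425629  -0.47876428  1.05599373] [-0.66589442  0.3653306  -0.65047535]
[0.37855957 0.02395258 1.59300676] [ 0.09624218  0.0078823  -0.99532674]
```

View pics/s0.png

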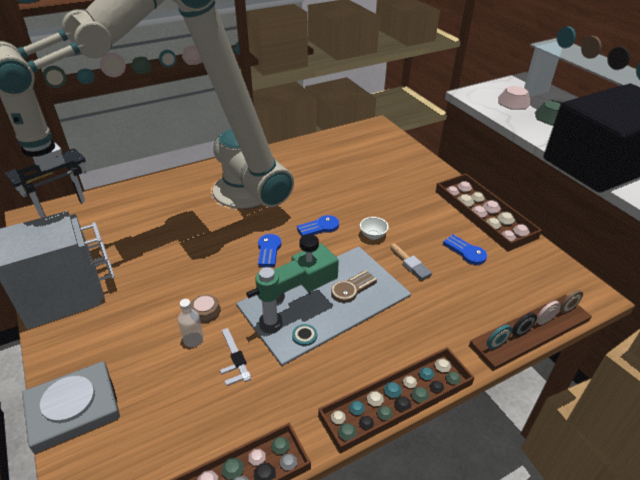

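View pics/t0.png

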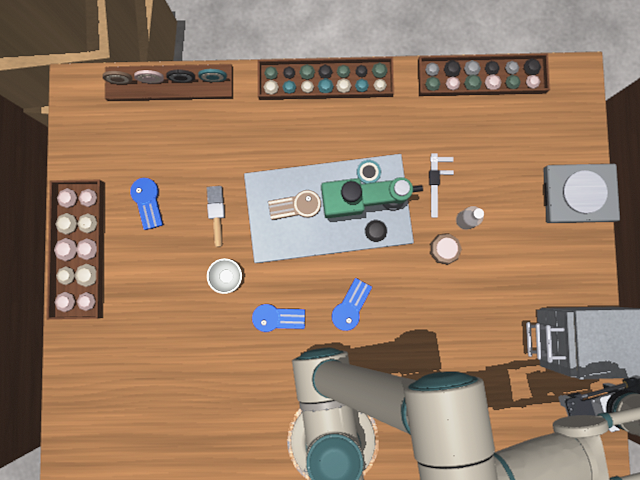

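The scene view shows the press at about (290,290) with the slab to its right. In the top view the plate corners are near (246,173), (402,155), (412,243) and (254,262), the slab's disc is at about (306,203), and the knob is at about (351,191). I'll enlarge these areas.

```bash
python3 -c "
from h import *
crop('t0',235,145,435,275,4,'t0c'); crop('s0',230,225,420,365,4,'s0c')"
```

```text
(no output)
```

View pics/t0c.png

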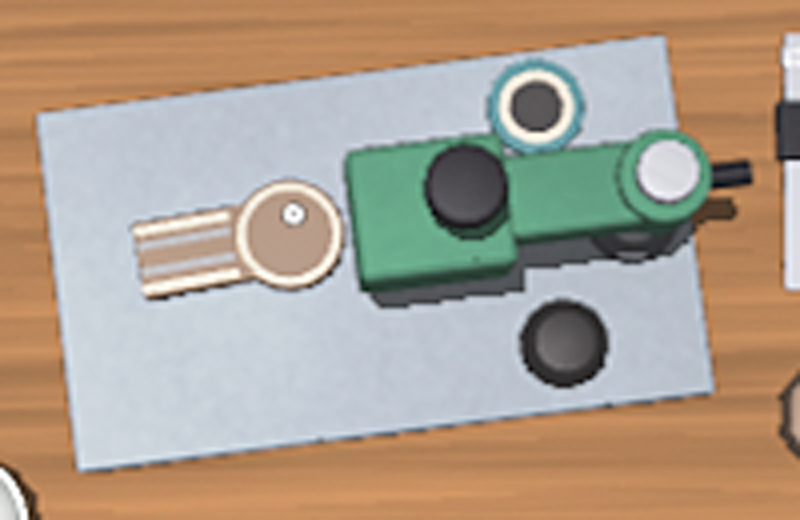

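View pics/s0c.png

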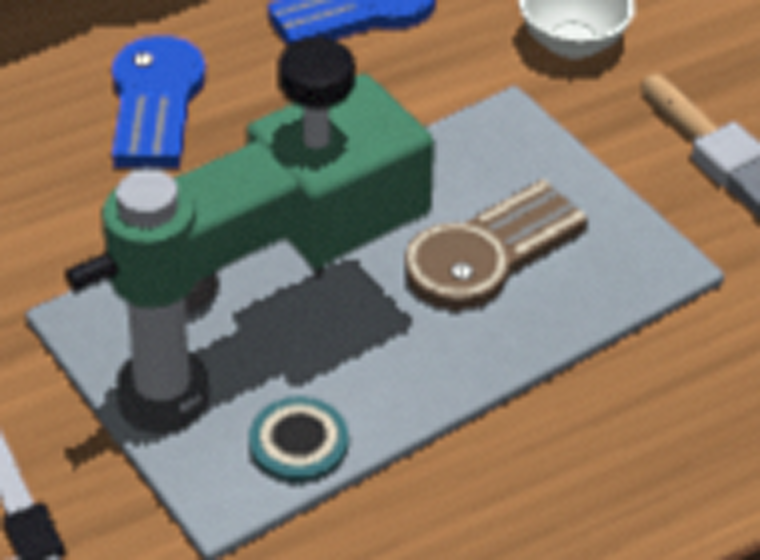

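In the top crop, the plate corners are (37,115), (665,38), (713,393) and (79,470), the knob is at (467,186), and the dot is at (293,214) with the disc centre at (290,234). The tail corners are (133,226) and (146,298). In the scene crop, the plate corners are (516,87), (721,278), (208,557) and (27,318), the knob top is at (317,66), and the dot is at (461,271). Next I fit both poses.

```bash
cat > fit.py <<'E'
from h import *
from scipy.optimize import least_squares
def full(v,x,y): return np.array([235+(x+.5)/4-.5,145+(y+.5)/4-.5]) if v=='t0' else np.array([230+(x+.5)/4-.5,225+(y+.5)/4-.5])
def T(p,X): c,s=np.cos(p[2]),np.sin(p[2]); return [p[0]+c*X[0]-s*X[1],p[1]+s*X[0]+c*X[1],X[2]]
C={'nf':(-.26,.12,.012),'ff':(.16,.12,.012),'fn':(.16,-.12,.012),'nn':(-.26,-.12,.012),'k':(0,0,.246)}
obs=[('t0','nf',37,115),('t0','ff',665,38),('t0','fn',713,393),('t0','nn',79,470),('t0','k',467,186),
('s0','nn',516,87),('s0','nf',721,278),('s0','ff',208,557),('s0','fn',27,318),('s0','k',317,66)]
def res(p,ob,C): return np.concatenate([proj(f,T(p,C[n]))-full(f,x,y) for f,n,x,y in ob])
r=least_squares(res,[.55,-.1,-1.5],args=(obs,C)); print('press',r.x,np.degrees(r.x[2])); print(r.fun.reshape(-1,2).round(2))
for f in('t0','s0'):
  q=least_squares(res,r.x,args=([o for o in obs if o[0]==f],C)).x; print(f,q)
S={'m':(.04,.012,.028),'c':(.035,0,.028),'tf':(-.065,.025,.028),'tn':(-.065,-.025,.028)}
so=[('t0','m',293,214),('t0','c',290,234),('t0','tf',133,226),('t0','tn',146,298),('s0','m',461,271),('s0','c',457,258),('s0','tf',588,214),('s0','tn',546,181)]
s=least_squares(res,[.55,.0,-1.5],args=(so,S)); print('slab',s.x,np.degrees(s.x[2])); print(s.fun.reshape(-1,2).round(2))
for f in('t0','s0'):
  print(f,least_squares(res,s.x,args=([o for o in so if o[0]==f],S)).x, at(f,*full(f,*((293,214) if f=='t0' else (461,271))),.028), at(f,*full(f,*((467,186) if f=='t0' else (317,66))),.246))
print('mark',T(s.x,S['m']))
E
python3 fit.py
```

```text
press [ 0.60347551 -0.05162469 -1.46546335] -83.96486482438772
[[-0.31 -0.91]
 [ 0.28 -1.39]
 [ 0.99 -0.4 ]
 [-0.41  0.43]
 [ 0.27 -1.08]
 [-0.06 -1.04]
 [ 1.61 -1.09]
 [-0.61 -0.  ]
 [-1.21 -1.74]
 [-0.35 -1.73]]
t0 [ 0.60165774 -0.05117043 -1.46859153]
s0 [ 0.60673502 -0.05281884 -1.4616412 ]
slab [ 0.60251582  0.08743325 -1.41163002] -80.88044262685425
[[ 0.27  0.1 ]
 [-0.06 -0.07]
 [-0.3  -0.62]
 [-0.28  0.14]
 [ 0.19  0.1 ]
 [-0.19 -0.01]
 [ 0.34  0.62]
 [-0.93 -1.06]]
t0 [ 0.60234183  0.0871886  -1.40271161] [0.62097665 0.05052805 0.028     ] [ 0.60104174 -0.0509625   0.246     ]
s0 [ 0.60277603  0.08764406 -1.42481055] [0.62013868 0.04958348 0.028     ] [ 0.60951551 -0.05378651  0.246     ]
mark [np.float64(0.6207039424916884), np.float64(0.04984080110039483), 0.028]
```

```bash
python3 -c "
from h import *
a=cv2.imread('pics/s0.png');b=cv2.imread('pics/t0.png')
r=lambda i,x,y:cv2.resize(i[y:y+36,x:x+48],None,fx=8,fy=8,interpolation=cv2.INTER_CUBIC)
m=np.vstack([np.hstack([r(a,285,228),r(a,286,272)]),np.hstack([r(b,328,174),r(a,330,275)])])
for y in range(0,576,80): m[y,::4]=(0,255,255)
for x in range(0,768,80): m[::4,x]=(0,255,255)
cv2.imwrite('pics/mos.png',m)"
```

```text
(no output)
```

View pics/mos.png

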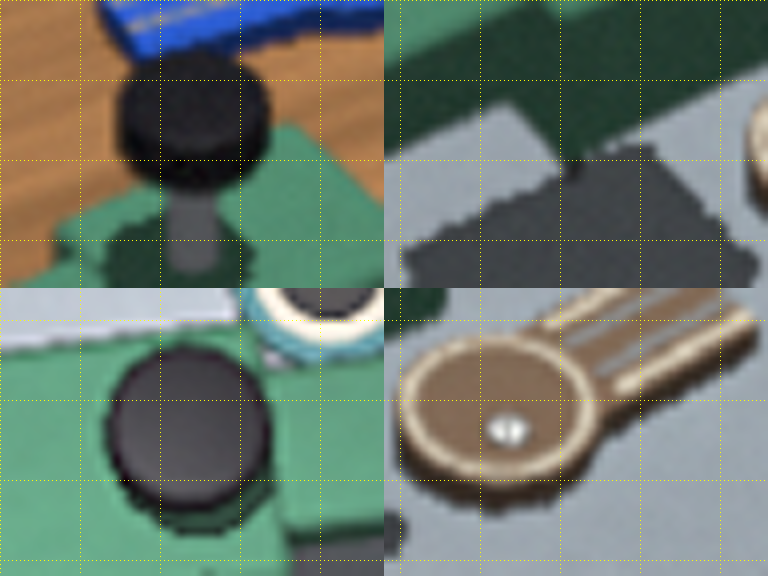

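The top-view knob centre is at (351.3,190.7). In the scene view the knob top is at (308.8,239.4), the point tip is at about (308.9,293.4), and the dot is at (344.9,292.3).

```bash
python3 -c "
from h import *
print(at('s0',308.8,239.4,.246),at('t0',351.3,190.7,.246),at('s0',308.9,293.4,.056),at('s0',344.9,292.3,.028))
for X in [(.6035,-.0516),(.6015,-.0515)]:
  for f in('s0','t0'): print(f,X,proj(f,[*X,.246]),proj(f,[*X,.056]))
import fit
" | head -8
python3 - <<'E'
# plate edges by colour in each view -> plate-only pose
from h import *
from scipy.optimize import least_squares
import contextlib,io
with contextlib.redirect_stdout(io.StringIO()): from fit import T,C
for f,bx in(('t0',(240,150,420,268)),('s0',(230,240,418,365))):
    im=cv2.imread(f'pics/{f}.png').astype(int); b,g,r=im[...,0],im[...,1],im[...,2]
    g_=(b-r).astype(float)   # plate bluish >0, wood strongly negative
    P0=[.602,-.0515,-1.467]
    names=['nf','ff','fn','nn']
    def edges(p):
        c=[proj(f,T(p,C[n])) for n in names]; return c
    # sample edge points: along the normals find the b-r transition
    c=edges(P0); cen=np.mean(c,0); pts=[];idx=[]
    for i in range(4):
        A,B=c[i],c[(i+1)%4]; n=np.array([-(B-A)[1],(B-A)[0]]); n/=np.linalg.norm(n)
        if n@(cen-A)<0:n=-n
        for s in np.linspace(.08,.92,40):
            q=A+s*(B-A); ds=np.arange(-5,5.01,.1)
            S=cv2.remap(im[...].astype(np.float32),(q[0]+ds*n[0]).astype(np.float32)[None],(q[1]+ds*n[1]).astype(np.float32)[None],cv2.INTER_LINEAR)[0]
            v=S[:,0]  # blue: wood ~60, side dark, plate ~190
            if v[-1]<140 or v[0]>120: continue
            th=(v[-1]+v[0])/2; k=np.where(v>th)[0][0]; pts.append(q+ds[k]*n);idx.append(i)
    pts=np.array(pts);idx=np.array(idx)
    def res(p):
        c=edges(p);o=[]
        for q,i in zip(pts,idx):
            A,B=c[i],c[(i+1)%4];d=B-A;o.append((d[0]*(q-A)[1]-d[1]*(q-A)[0])/np.hypot(*d))
        return np.array(o)
    s=least_squares(res,P0,loss='soft_l1',f_scale=.3); e=res(s.x)
    print(f,s.x,np.degrees(s.x[2]),[ (int((idx==i).sum()),e[idx==i].mean().round(2)) for i in range(4)])
E
```

```text
[ 0.60381852 -0.05104727  0.246     ] [ 0.60200847 -0.05081866  0.246     ] [ 0.60141677 -0.05074057  0.056     ] [0.61992879 0.04978512 0.028     ]
s0 (0.6035, -0.0516) [308.53417136 239.39314944] [308.97292122 294.02239712]
t0 (0.6035, -0.0516) [351.63192437 190.03519415] [347.76916083 202.40350558]
s0 (0.6015, -0.0515) [308.18922773 238.89937001] [308.65873322 293.51857539]
t0 (0.6015, -0.0515) [351.60971585 190.91797445] [347.7491832  203.18015639]
press [ 0.60347551 -0.05162469 -1.46546335] -83.96486482438772
[[-0.31 -0.91]
 [ 0.28 -1.39]
t0 [ 0.60292655 -0.05114281 -1.46604252] -83.99804920543045 [(40, np.float64(0.39)), (31, np.float64(0.1)), (40, np.float64(0.36)), (40, np.float64(0.17))]
s0 [ 0.60333164 -0.05142477 -1.46465849] -83.91875016942733 [(35, np.float64(0.06)), (29, np.float64(0.43)), (9, np.float64(0.89)), (40, np.float64(0.42))]
```

```bash
cat > g.py <<'E'
from h import *
from scipy.spatial.transform import Rotation as Ro
PR=np.array([.6028,-.0510]); PY=-84.0; SY=-80.9; MK=np.array([.6203,.0499]); LEAN=35
def rot2(a): a=np.radians(a); return np.array([[np.cos(a),-np.sin(a)],[np.sin(a),np.cos(a)]])
def tool(yaw,lean):
    x=np.r_[rot2(yaw)@[1,0],0]; y=np.r_[rot2(yaw)@[0,1],0]; l=np.radians(lean)
    z=np.sin(l)*x+[0,0,-np.cos(l)]; return np.c_[np.cross(y,z),y,z]
def grasp(mk,yaw,lean=LEAN,tipx=-.038,tipz=.0195,back=0):
    R=tool(yaw,lean); so=mk-rot2(yaw)@[.04,.012]; tip=np.r_[so+rot2(yaw)@[tipx,0],tipz]
    return tip-(.097+back)*R[:,2],R
def diff(p,R):
    s=robot.read_state(); q=s['ee_rot']; C=Ro.from_quat([q[1],q[2],q[3],q[0]])
    w=np.degrees((Ro.from_matrix(R)*C.inv()).as_rotvec())
    print('target',p.round(4),'d',(p-s['tcp_pos']).round(4),'w',w.round(2),'|',s['time'],s['tcp_pos'].round(4),s['ft_force'].round(1),s['gripper_width'],s['joint_positions'].round(2))
E
python3 -c "
from g import *
diff(*grasp(MK,SY)); diff(*grasp(MK,SY,back=.1)); diff(*grasp(PR,PY));p,R=grasp(MK,SY,back=.1);diff(p,tool(SY,0))"
```

```text
target [0.5873 0.18   0.099 ] d [ 0.4458  0.7369 -0.203 ] w [-32.09  20.98  82.01] | 0.1 [ 0.1415 -0.5569  0.3019] [-0.1 -0.5 -0.5] 0.09401991585071735 [-1.44  0.28  1.51  0.    1.36 -0.12]
target [0.5782 0.2366 0.1809] d [ 0.4367  0.7935 -0.121 ] w [-32.09  20.98  82.01] | 0.1 [ 0.1415 -0.5569  0.3019] [-0.1 -0.5 -0.5] 0.09401991585071735 [-1.44  0.28  1.51  0.    1.36 -0.12]
target [0.5769 0.0807 0.099 ] d [ 0.4354  0.6376 -0.203 ] w [-31.3   21.69  79.03] | 0.1 [ 0.1415 -0.5569  0.3019] [-0.1 -0.5 -0.5] 0.09401991585071735 [-1.44  0.28  1.51  0.    1.36 -0.12]
target [0.5782 0.2366 0.1809] d [ 0.4367  0.7935 -0.121 ] w [-7.000e-02 -8.000e-02  8.484e+01] | 0.1 [ 0.1415 -0.5569  0.3019] [-0.1 -0.5 -0.5] 0.09401991585071735 [-1.44  0.28  1.51  0.    1.36 -0.12]
```

>>> servo_tool(
  deltas=[0, 0, 0.04, 0, 0, 0, 1, 0, 0, 0.04, 0, 0, 0, 1, 0, 0, 0.04, 0, 0, 0, 1, 0.01, 0.02, 0.03, 0, 0, 3, 1, 0.025, 0.035, 0, 0, 0, 4, 1, 0.025, 0.035, 0, 0, 0, 4, 1, 0.025, 0.035, 0, 0, 0, 4, 1, 0.025, 0.035, 0, 0, 0, 4, 1],
)

```text
time: 0.9
tcp_pos: [0.2522, -0.3958, 0.4524]
ee_rot: [-0.0, 0.958, 0.287, 0.0]
ft_force: [0.1, -0.1, 1.2]
gripper_width: 0.0941
grip_force: 0.0
```

>>> servo_tool(
  deltas=[0.02, 0.04, 0, 0, 0, 4, 1, 0.02, 0.04, 0, 0, 0, 4, 1, 0.02, 0.04, 0, 0, 0, 4, 1, 0.02, 0.04, 0, 0, 0, 4, 1, 0.02, 0.04, 0, 0, 0, 4, 1, 0.02, 0.04, 0, 0, 0, 4, 1, 0.02, 0.04, 0, 0, 0, 4, 1, 0.02, 0.04, 0, 0, 0, 4, 1],
)

```text
time: 1.7
tcp_pos: [0.4118, -0.0755, 0.4525]
ee_rot: [0.0, 0.841, 0.54, -0.0]
ft_force: [1.2, -1.2, -0.1]
gripper_width: 0.0939
grip_force: 0.0
```

>>> servo_tool(
  deltas=[0.02, 0.04, 0, 0, 0, 4, 1, 0.02, 0.04, 0, 0, 0, 4, 1, 0.02, 0.04, 0, 0, 0, 4, 1, 0.02, 0.04, -0.02, 0, 0, 4, 1, 0.02, 0.04, -0.02, 0, 0, 4, 1, 0.02, 0.04, -0.02, 0, 0, 4, 1, 0.02, 0.04, -0.03, 0, 0, 4, 1, 0.02, 0.03, -0.03, 0, 0, 4, 1],
)

```text
time: 2.5
tcp_pos: [0.5705, 0.2322, 0.3338]
ee_rot: [0.0, 0.659, 0.752, 0.0]
ft_force: [0.3, -0.5, 0.4]
gripper_width: 0.0941
grip_force: 0.0
```

```bash
python3 -c "
from g import *
diff(*grasp(MK,SY,back=.1))"
```

```text
target [0.5782 0.2366 0.1809] d [ 0.0077  0.0044 -0.1529] w [-34.66  -5.03   1.54] | 2.5 [0.5705 0.2322 0.3338] [ 0.3 -0.5  0.4] 0.09406707332182318 [0.27 0.32 1.36 0.   1.46 0.14]
```

>>> servo_tool(
  deltas=[0.001, 0.0006, -0.022, -5, -0.7, 0.2, 1, 0.001, 0.0006, -0.022, -5, -0.7, 0.2, 1, 0.001, 0.0006, -0.022, -5, -0.7, 0.2, 1, 0.001, 0.0006, -0.022, -5, -0.7, 0.2, 1, 0.001, 0.0006, -0.022, -5, -0.7, 0.2, 1, 0.001, 0.0006, -0.022, -5, -0.7, 0.2, 1, 0.0017, 0.0008, -0.021, -4.66, -0.7, 0.2, 1, 0, 0, 0, 0, 0, 0, 1],
)

```text
time: 3.3
tcp_pos: [0.5758, 0.2351, 0.1768]
ee_rot: [0.227, 0.619, 0.725, -0.199]
ft_force: [-0.0, -0.1, 0.5]
gripper_width: 0.0942
grip_force: 0.0
```

```bash
python3 -c "
from g import *
diff(*grasp(MK,SY))"
```

```text
target [0.5873 0.18   0.099 ] d [ 0.0116 -0.0552 -0.0779] w [ 0.21 -0.45  0.26] | 3.3 [0.5758 0.2351 0.1768] [-0.  -0.1  0.5] 0.0941779292726909 [ 0.53  0.56  1.5  -0.57  1.37  0.57]
```

>>> servo_tool(
  deltas=[0.0025, -0.011, -0.014, 0, 0, 0, 1, 0.0025, -0.011, -0.014, 0.2, -0.4, 0.3, 1, 0.0025, -0.011, -0.014, 0, 0, 0, 1, 0.002, -0.011, -0.014, 0, 0, 0, 1, 0.002, -0.011, -0.012, 0, 0, 0, 1, 0, 0, 0, 0, 0, 0, 1, 0, 0, 0, 0, 0, 0, 1],
)

```text
time: 4.0
tcp_pos: [0.5898, 0.179, 0.115]
ee_rot: [0.23, 0.621, 0.724, -0.191]
ft_force: [0.1, -0.3, -0.4]
gripper_width: 0.0938
grip_force: 0.0
```

```bash
python3 -c "
from g import *
diff(*grasp(MK,SY))
cap('scene','s1');cap('top','t1')
crop('s1',250,185,450,335,4,'s1c')"
```

```text
target [0.5873 0.18   0.099 ] d [-0.0025  0.001  -0.016 ] w [-0.28  0.52  0.16] | 4.0 [0.5898 0.179  0.115 ] [ 0.1 -0.3 -0.4] 0.09377840037823162 [ 0.44  0.6   1.62 -0.63  1.19  0.61]
```

View pics/s1c.png

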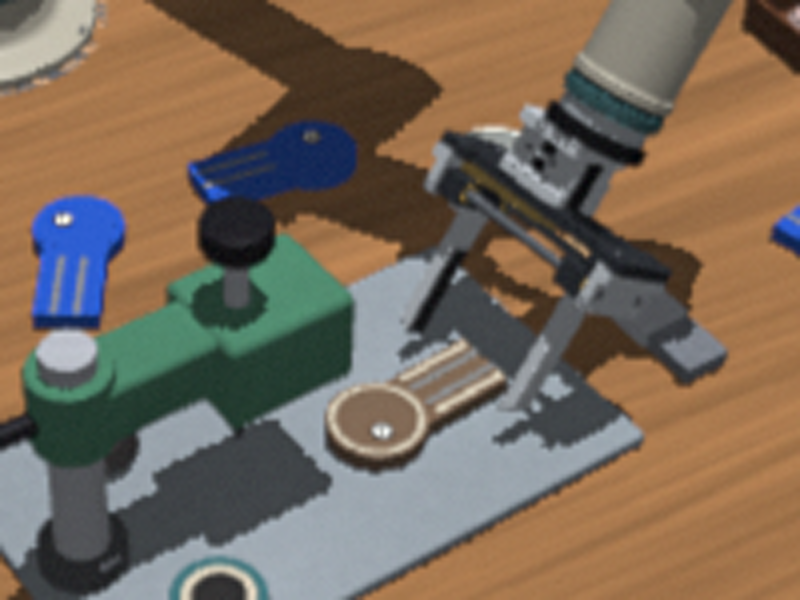

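In the enlarged scene view the open fingers, with tips near (415,325) and (515,400), straddle the slab's tail and lean away from the head. I'll lower the tool and then close.

>>> servo_tool(
  deltas=[-0.001, 0.0005, -0.008, 0, 0, 0, 1, -0.001, 0.0005, -0.007, 0, 0, 0, 1, 0, 0, 0, 0, 0, 0, 1, 0, 0, 0, 0, 0, 0, 1],
)

```text
time: 4.5
tcp_pos: [0.5871, 0.1804, 0.0984]
ee_rot: [0.23, 0.62, 0.725, -0.192]
ft_force: [-0.1, -0.3, -0.2]
gripper_width: 0.094
grip_force: 0.0
```

```bash
python3 -c "
from g import *
diff(*grasp(MK,SY))"
```

```text
target [0.5873 0.18   0.099 ] d [ 0.0002 -0.0004  0.0006] w [-0.18  0.4   0.07] | 4.5 [0.5871 0.1804 0.0984] [-0.1 -0.3 -0.2] 0.0940064672864623 [ 0.45  0.62  1.63 -0.64  1.17  0.63]
```

Good, no contact. Closing gently.

>>> servo_tool(
  deltas=[0, 0, 0, 0, 0, 0, 0.6, 0, 0, 0, 0, 0, 0, 0.55, 0, 0, 0, 0, 0, 0, 0.5, 0, 0, 0, 0, 0, 0, 0.45, 0, 0, 0, 0, 0, 0, 0.4, 0, 0, 0, 0, 0, 0, 0.4, 0, 0, 0, 0, 0, 0, 0.4],
  grip_force=12,
)

```text
time: 5.2
tcp_pos: [0.5872, 0.1802, 0.0989]
ee_rot: [0.23, 0.621, 0.725, -0.192]
ft_force: [0.2, 0.4, 0.5]
gripper_width: 0.0498
grip_force: 12.0
```

```bash
python3 -c "
from g import *
cap('scene','s2');cap('top','t2')
diff(*grasp(PR,PY))
a=cv2.imread('pics/s2.png');b=cv2.imread('pics/t2.png')
r=lambda i,x,y:cv2.resize(i[y:y+70,x:x+96],None,fx=8,fy=8,interpolation=cv2.INTER_CUBIC)
m=r(a,300,260)
for y in range(0,m.shape[0],80): m[y,::4]=(0,255,255)
for x in range(0,768,80): m[::4,x]=(0,255,255)
cv2.imwrite('pics/mos2.png',m)"
```

```text
target [0.5769 0.0807 0.099 ] d [-0.0103 -0.0995  0.0001] w [-0.19  0.44 -2.99] | 5.3 [0.5872 0.1802 0.0989] [-0.6  0.8  0.7] 0.04940569034869925 [ 0.45  0.62  1.63 -0.64  1.17  0.63]
```

View pics/mos2.png

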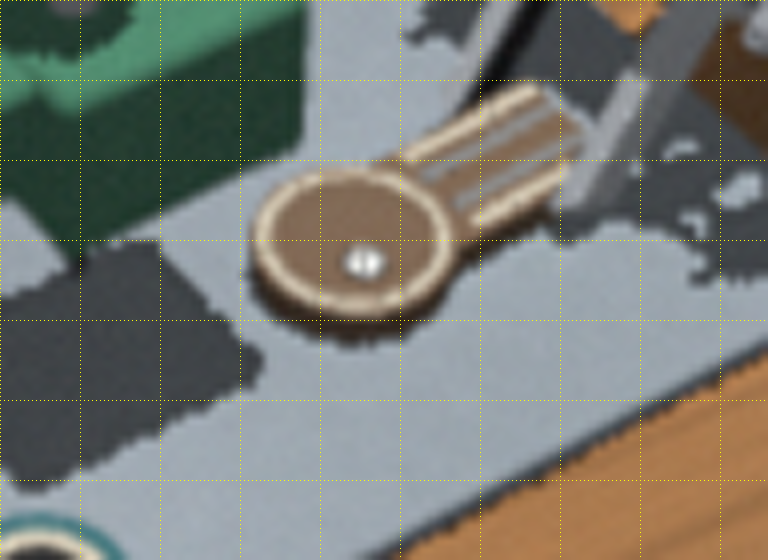

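The slab is gripped and the dot has not moved (345.1,292.3). I'll slide it slowly with a light grip and a slight downward bias so it can't lift.

>>> servo_tool(
  deltas=[0, 0, -0.001, 0, 0, 0, 0.4, -0.0006, -0.005, 0, 0, 0, -0.2, 0.4, -0.0006, -0.006, 0, 0, 0, -0.2, 0.4, -0.0006, -0.006, 0, 0, 0, -0.2, 0.4, -0.0006, -0.006, 0, 0, 0, -0.2, 0.4, -0.0006, -0.006, 0, 0, 0, -0.2, 0.4, -0.0006, -0.006, 0, 0, 0, -0.2, 0.4, -0.0006, -0.006, 0, 0, 0, -0.2, 0.4],
  grip_force=8,
)

```text
time: 6.1
tcp_pos: [0.5844, 0.1398, 0.0988]
ee_rot: [0.229, 0.629, 0.717, -0.193]
ft_force: [0.6, 5.0, 5.2]
gripper_width: 0.0501
grip_force: 8.0
```

```bash
python3 -c "
from g import *
diff(*grasp(PR,PY))"
```

```text
target [0.5769 0.0807 0.099 ] d [-0.0075 -0.0591  0.0002] w [-0.28  0.65 -1.67] | 6.1 [0.5844 0.1398 0.0988] [0.6 5.  5.2] 0.05006192570837931 [ 0.39  0.59  1.68 -0.66  1.13  0.63]
```

>>> servo_tool(
  deltas=[-0.0008, -0.006, 0, 0, 0, -0.2, 0.4, -0.0008, -0.006, 0, 0, 0, -0.2, 0.4, -0.0008, -0.006, 0, 0, 0, -0.2, 0.4, -0.0008, -0.006, 0, 0, 0, -0.2, 0.4, -0.0008, -0.006, 0, 0, 0, -0.2, 0.4, -0.0008, -0.006, 0, 0, 0, -0.2, 0.4, -0.0008, -0.006, 0, 0, 0, -0.2, 0.4, -0.0008, -0.006, 0, 0, 0, -0.2, 0.4],
)

```text
time: 6.9
tcp_pos: [0.5781, 0.0917, 0.0988]
ee_rot: [0.226, 0.639, 0.708, -0.196]
ft_force: [1.1, 4.7, 5.8]
gripper_width: 0.0496
grip_force: 8.0
```

>>> servo_tool(
  deltas=[-0.0005, -0.004, 0, 0, 0, 0, 0.4, -0.0005, -0.003, 0, 0, 0, 0, 0.4, 0, -0.002, 0, 0, 0, 0, 0.4, 0, 0, 0, 0, 0, 0, 0.4, 0, 0, 0, 0, 0, 0, 0.4],
)

```text
time: 7.4
tcp_pos: [0.5767, 0.0824, 0.0987]
ee_rot: [0.226, 0.639, 0.708, -0.196]
ft_force: [-0.1, 3.5, 5.8]
gripper_width: 0.05
grip_force: 8.0
```

```bash
python3 -c "
from g import *
diff(*grasp(PR,PY))
cap('scene','s3');cap('top','t3')
a=cv2.imread('pics/s3.png');b=cv2.imread('pics/t3.png')
r=lambda i,x,y:cv2.resize(i[y:y+36,x:x+96],None,fx=8,fy=8,interpolation=cv2.INTER_CUBIC)
m=np.vstack([r(a,270,285),r(b,275,180)])
for y in range(0,m.shape[0],80): m[y,::4]=(0,255,255)
for x in range(0,768,80): m[::4,x]=(0,255,255)
cv2.imwrite('pics/mos3.png',m)
for X in [(.6028,-.0510),(.6035,-.0512)]: print(proj('s3',[*X,.028]))"
```

```text
target [0.5769 0.0807 0.099 ] d [ 0.0002 -0.0017  0.0003] w [-0.2   0.6  -0.06] | 7.4 [0.5767 0.0824 0.0987] [-0.1  3.5  5.8] 0.05000755795519124 [ 0.31  0.56  1.75 -0.69  1.07  0.62]
[309.11019508 300.99795555]
[309.16398517 301.19594138]
```

View pics/mos3.png

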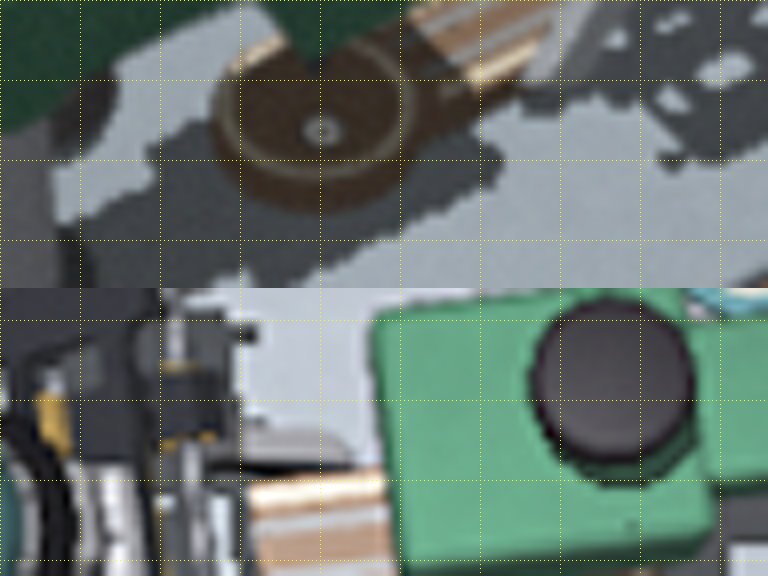

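In the scene view the dot is now at about (309.8,300.9). The target there is about (309.1,301.1).

```bash
python3 -c "
from g import *
p=at('s3',309.8,300.9,.028); print(p, p[:2]-[.6035,-.0512], p[:2]-PR)
print(proj('s3',[*(PR+rot2(PY)@[.03,.04]),.107]),proj('s3',[*(PR+rot2(PY)@[-.065,.04]),.107]))"
```

```text
[ 0.60334717 -0.04920731  0.028     ] [-0.00015283  0.00199269] [0.00054717 0.00179269]
[307.70539596 294.31985608] [338.52267172 279.30719133]
```

>>> servo_tool(
  deltas=[0, -0.001, 0, 0, 0, 0, 0.4, 0, -0.001, 0, 0, 0, 0, 0.4, 0, 0, 0, 0, 0, 0, 0.4],
)

```text
time: 7.8
tcp_pos: [0.5767, 0.0807, 0.0987]
ee_rot: [0.226, 0.639, 0.708, -0.196]
ft_force: [-0.1, 4.5, 5.6]
gripper_width: 0.0501
grip_force: 8.0
```

>>> servo_tool(
  deltas=[0, 0, 0, 0, 0, 0, 0.6, 0, 0, 0, 0, 0, 0, 0.8, 0, 0, 0, 0, 0, 0, 1, 0, 0, 0, 0, 0, 0, 1, 0, 0, 0, 0, 0, 0, 1],
)

```text
time: 8.3
tcp_pos: [0.5756, 0.08, 0.0976]
ee_rot: [0.225, 0.639, 0.708, -0.198]
ft_force: [-0.6, -0.1, -0.5]
gripper_width: 0.085
grip_force: 0.0
```

>>> servo_tool(
  deltas=[-0.001, 0.011, 0.016, 0, 0, 0, 1, -0.002, 0.02, 0.03, 0, 0, 0, 1, -0.003, 0.028, 0.041, 0, 0, 0, 1, -0.003, 0.028, 0.041, 0, 0, 0, 1, 0, 0.02, 0.045, 0, 0, 0, 1, 0, 0, 0, 0, 0, 0, 1],
)

```text
time: 8.9
tcp_pos: [0.569, 0.1903, 0.2772]
ee_rot: [0.228, 0.64, 0.708, -0.192]
ft_force: [0.6, 0.2, -0.4]
gripper_width: 0.0939
grip_force: 0.0
```

```bash
python3 -c "
from g import *
cap('scene','s4');cap('top','t4')
p=np.r_[PR,.246+.097+.06]; diff(p,tool(PY,0))
a=cv2.imread('pics/s4.png');b=cv2.imread('pics/t4.png')
r=lambda i,x,y:cv2.resize(i[y:y+36,x:x+96],None,fx=8,fy=8,interpolation=cv2.INTER_CUBIC)
m=np.vstack([r(a,270,285),r(b,275,180)])
for y in range(0,m.shape[0],80): m[y,::4]=(0,255,255)
for x in range(0,768,80): m[::4,x]=(0,255,255)
cv2.imwrite('pics/mos4.png',m)"
```

```text
target [ 0.6028 -0.051   0.403 ] d [ 0.036  -0.2388  0.1314] w [34.56  4.22  0.13] | 9.0 [0.5668 0.1878 0.2716] [ 0.1 -0.1 -0.7] 0.09371658448462583 [ 0.47  0.44  1.46 -0.57  1.49  0.49]
```

View pics/mos4.png

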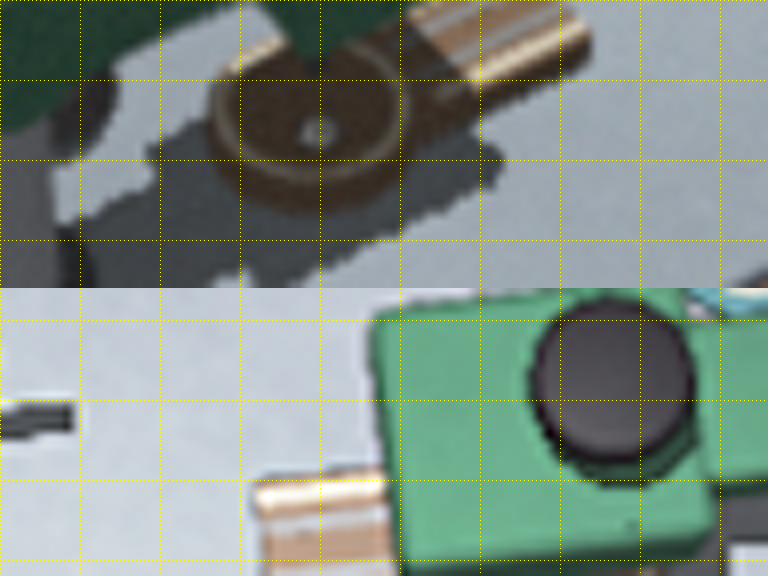

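```bash
python3 -c "
from g import *
so=PR-rot2(PY)@[.04,.012]
print('pred tail far',so+rot2(PY)@[-.065,.025],'seen',at('t4',306.2,203.9,.028))
for f,u0,v0 in(('s0',345,292.3),('s3',309.8,300.9),('s4',309.4,300.9)):
  g=cv2.imread(f'pics/{f}.png').astype(float); x0,y0=int(u0)-3,int(v0)-3
  w=g[y0:y0+7,x0:x0+8,0]; w=np.clip(w-np.median(w)-8,0,None); yy,xx=np.mgrid[y0:y0+7,x0:x0+8]
  c=(w*xx).sum()/w.sum(),(w*yy).sum()/w.sum(); print(f,c,at(f,*c,.028))
print(proj('s4',[.6033,-.0511,.028]))"
```

```text
pred tail far [0.6047533  0.05478367] seen [0.60589548 0.0551603  0.028     ]
s0 (np.float64(345.0751988430947), np.float64(292.27476500361536)) [0.62007008 0.05025486 0.028     ]
s3 (np.float64(309.86046511627904), np.float64(300.8538205980066)) [ 0.60327492 -0.04898784  0.028     ]
s4 (np.float64(309.2151394422311), np.float64(301.18027888446215)) [ 0.60351373 -0.05105327  0.028     ]
[309.16286279 301.13379909]
```

The dot measures (0.6035,-0.0511), within 1 mm of the point's axis. Next I shut the fingers, go upright and move over the knob.

>>> servo_tool(
  deltas=[0.004, 0, 0.033, 4.3, 0.5, 0, 0.5, 0.004, 0, 0.033, 4.3, 0.5, 0, 0, 0.004, -0.01, 0.033, 4.3, 0.5, 0, 0, 0.004, -0.03, 0.033, 4.3, 0.5, 0, 0, 0.005, -0.04, 0, 4.3, 0.5, 0, 0, 0.005, -0.04, 0, 4.3, 0.6, 0, 0, 0.005, -0.04, 0, 4.3, 0.6, 0.1, 0, 0.005, -0.04, 0, 4.4, 0.5, 0, 0],
  grip_force=10,
)

```text
time: 9.8
tcp_pos: [0.6019, -0.0149, 0.4006]
ee_rot: [-0.003, 0.67, 0.743, -0.002]
ft_force: [0.9, 0.5, -0.3]
gripper_width: 0.0333
grip_force: 0.0
```

>>> servo_tool(
  deltas=[0, -0.039, 0, 0, 0, 0, 0, 0, 0, 0, 0, 0, 0, 0, 0, 0, 0, 0, 0, 0, 0, 0, 0, 0, 0, 0, 0, 0],
)

```text
time: 10.2
tcp_pos: [0.6023, -0.0511, 0.4015]
ee_rot: [-0.001, 0.669, 0.743, -0.002]
ft_force: [-0.3, 0.4, -0.9]
gripper_width: 0.0019
grip_force: 0.0
```

```bash
python3 -c "
from g import *
diff(np.r_[PR,.346],tool(PY,0))"
```

```text
target [ 0.6028 -0.051   0.346 ] d [ 0.0005  0.0001 -0.0555] w [ 0.06 -0.28  0.02] | 10.2 [ 0.6023 -0.0511  0.4015] [-0.3  0.4 -0.9] 0.0019252184646301749 [-0.2   0.29  1.25 -0.    1.61 -0.3 ]
```

>>> servo_tool(
  deltas=[0.0005, 0, -0.02, 0, 0, 0, 0, 0, 0, -0.02, 0, 0, 0, 0, 0, 0, -0.012, 0, 0, 0, 0, 0, 0, 0, 0, 0, 0, 0],
)

```text
time: 10.6
tcp_pos: [0.6024, -0.0503, 0.3487]
ee_rot: [-0.002, 0.669, 0.744, -0.003]
ft_force: [-0.0, -0.0, -0.1]
gripper_width: 0.0001
grip_force: 0.0
```

>>> servo_tool(
  deltas=[0, 0, -0.006, 0, 0, 0, 0, 0, 0, -0.006, 0, 0, 0, 0, 0, 0, -0.006, 0, 0, 0, 0, 0, 0, -0.005, 0, 0, 0, 0, 0, 0, 0, 0, 0, 0, 0],
)

```text
time: 11.1
tcp_pos: [0.6038, -0.0513, 0.3286]
ee_rot: [0.001, 0.669, 0.743, -0.0]
ft_force: [-0.5, 2.1, 6.1]
gripper_width: 0.0003
grip_force: 2.9
```

>>> servo_tool(
  deltas=[0, 0, -0.004, 0, 0, 0, 0, 0, 0, -0.004, 0, 0, 0, 0, 0, 0, -0.002, 0, 0, 0, 0, 0, 0, -0.002, 0, 0, 0, 0, 0, 0, 0, 0, 0, 0, 0],
)

```text
time: 11.6
tcp_pos: [0.6037, -0.0513, 0.3177]
ee_rot: [0.001, 0.669, 0.743, -0.0]
ft_force: [-1.0, 2.2, 7.9]
gripper_width: 0.0006
grip_force: 4.0
```

>>> servo_tool(
  deltas=[0, 0, -0.001, 0, 0, 0, 0, 0, 0, -0.001, 0, 0, 0, 0, 0, 0, 0, 0, 0, 0, 0],
)

```text
time: 11.9
tcp_pos: [0.6037, -0.0513, 0.3159]
ee_rot: [0.001, 0.669, 0.743, -0.0]
ft_force: [-0.9, 1.3, 7.7]
gripper_width: 0.0006
grip_force: 4.2
```

>>> servo_tool(
  deltas=[0, 0, -0.001, 0, 0, 0, 0, 0, 0, 0, 0, 0, 0, 0],
)

```text
time: 12.1
tcp_pos: [0.6037, -0.0513, 0.3152]
ee_rot: [0.001, 0.669, 0.743, -0.0]
ft_force: [-1.5, 1.4, 9.5]
gripper_width: 0.0006
grip_force: 4.6
```

>>> servo_tool(
  deltas=[0, 0, -0.001, 0, 0, 0, 0, 0, 0, 0, 0, 0, 0, 0],
)

```text
time: 12.3
tcp_pos: [0.6036, -0.0513, 0.3149]
ee_rot: [0.001, 0.669, 0.743, 0.0]
ft_force: [-1.6, 1.7, 11.5]
gripper_width: 0.0005
grip_force: 6.0
```

The descent has stalled at 28 mm of travel and the force is rising, so the point is touching. I'll press slightly more, hold for a second, then release straight up.

>>> servo_tool(
  deltas=[0, 0, -0.001, 0, 0, 0, 0, 0, 0, 0, 0, 0, 0, 0, 0, 0, 0, 0, 0, 0, 0, 0, 0, 0, 0, 0, 0, 0, 0, 0, 0, 0, 0, 0, 0, 0, 0, 0, 0, 0, 0, 0, 0, 0, 0, 0, 0, 0, 0, 0, 0, 0, 0, 0, 0, 0],
)

```text
time: 13.1
tcp_pos: [0.6036, -0.0513, 0.3147]
ee_rot: [0.002, 0.669, 0.743, 0.0]
ft_force: [-3.1, 1.7, 14.9]
gripper_width: 0.0006
grip_force: 7.5
```

>>> servo_tool(
  deltas=[0, 0, 0, 0, 0, 0, 0, 0, 0, 0, 0, 0, 0, 0, 0, 0, 0, 0, 0, 0, 0],
)

```text
time: 13.4
tcp_pos: [0.6036, -0.0513, 0.3147]
ee_rot: [0.002, 0.669, 0.743, 0.0]
ft_force: [-3.0, 2.6, 15.4]
gripper_width: 0.0004
grip_force: 7.5
```

>>> servo_tool(
  deltas=[0, 0, 0.006, 0, 0, 0, 0, 0, 0, 0.008, 0, 0, 0, 0, 0, 0, 0.01, 0, 0, 0, 0, 0, 0, 0.015, 0, 0, 0, 0, 0, 0, 0.03, 0, 0, 0, 0, 0, 0, 0.035, 0, 0, 0, 0, 0, 0.02, 0.02, 0, 0, 0, 0, 0, 0.04, 0, 0, 0, 0, 0],
)

```text
time: 14.2
tcp_pos: [0.6044, 0.0062, 0.4382]
ee_rot: [0.003, 0.671, 0.741, -0.0]
ft_force: [0.6, 0.1, -0.3]
gripper_width: 0.0007
grip_force: 0.0
```

>>> servo_tool(
  deltas=[0, 0.04, 0, 0, 0, 0, 0, 0, 0.04, 0, 0, 0, 0, 0, 0, 0.04, 0, 0, 0, 0, 0, 0, 0.03, 0, 0, 0, 0, 0, 0, 0, 0, 0, 0, 0, 0, 0, 0, 0, 0, 0, 0, 0],
)

```text
time: 14.8
tcp_pos: [0.6033, 0.1582, 0.4344]
ee_rot: [0.0, 0.669, 0.743, -0.002]
ft_force: [-0.6, -0.6, -0.4]
gripper_width: 0.0006
grip_force: 0.0
```

```bash
python3 -c "
from g import *
cap('scene','s5');cap('top','t5')
print(robot.read_state()['time'],robot.read_state()['ft_force'])
crop('s5',225,215,425,365,4,'s5c')
g=cv2.imread('pics/s5.png').astype(float);x0,y0=306,297
w=g[y0:y0+7,x0:x0+8,0]; w=np.clip(w-np.median(w)-8,0,None); yy,xx=np.mgrid[y0:y0+7,x0:x0+8]
print((w*xx).sum()/w.sum(),(w*yy).sum()/w.sum())"
```

```text
14.9 [ 0.04989841 -0.06410382 -0.79347898]
309.25148514851486 301.1980198019802
```

View pics/s5c.png

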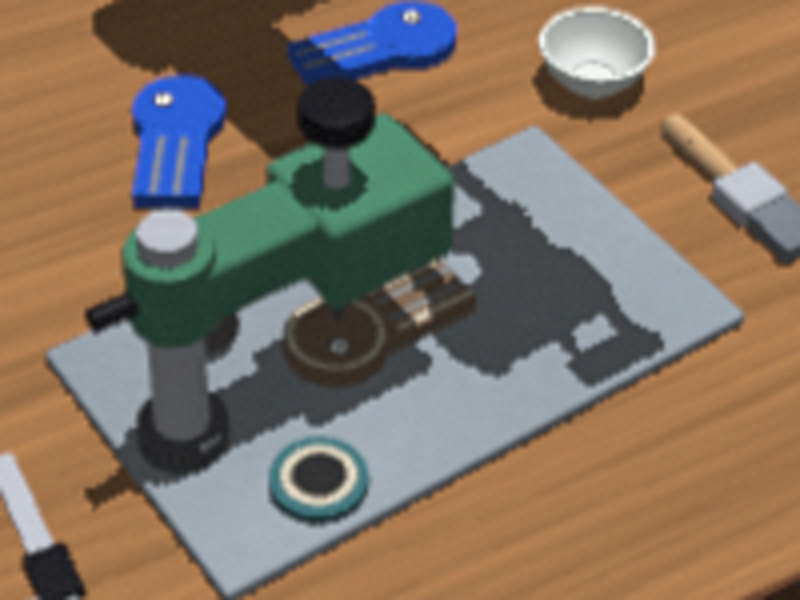

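The picture shows the knob back up at crop (336,107) and the dot at full-frame (309.25,301.2), unmoved under the point. The other objects in view look undisturbed, so I'm handing in.

```bash
python3 -c "
from workcell import robot
print(robot.close_job())"
```

```text
the job is handed in; nothing more can be done
None
```

The slab's dot sits under the point, within about 1 mm by the camera; I pushed the knob to touch, held it about a second, it sprang back up, and I handed the job in at about 15 s.

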